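Change the tape reel in the bench dispenser

ROBOT

A 6-joint arm with a two-finger parallel gripper is mounted at the origin on the work surface. World frame = base frame: x ahead of the robot, y to its left, z up, the work surface at z = 0. Lengths are in m, angles in rad, forces in N, time in s.
With the tool pointing down it reaches from about 0.275 to 0.725 m from the base axis. Payload 15.9 kg.
Tool frame: the origin (TCP) lies at the centre of the arm's flange, where the gripper is bolted on; the fingertips stand 173 mm ahead of it and the grasp point (between the pads) lies 155 mm ahead of it; z points along the fingers, y is the direction in which the jaws open and shut (so a half turn about z gives the same grasp; the last joint's range is limited). The gripper opens to 85 mm and grips with 20 to 120 N. Pads are 22 mm wide; open, the fingers measure 114 mm over their backs; the gripper's body (76 mm by 85 mm) begins 54 mm behind the grasp point. The pads swing forward as they close: fully open they stand 13 mm farther back than shut.
Start: joints at [1.238, 0.213, -0.034, 1.323, 0, 1.571], TCP at [0.163, 0.473, 0.405] pointing down, gripper open.
Joint ranges: [-2.98, 2.98], [-0.74, 1.72], [-1.14, 1.35], [-2.1, 2.04], [-1.57, 1.44], [-3.14, 3.14]. Speed limits (rad/s): [1.89, 1.89, 2.39, 2.57, 3.14, 3.14].

INTERFACE

Orientations are given as a unit quaternion [x, y, z, w].
In Python, from plant import readout, eyes, workorder, find_in, landmark_of gives the robot as it stands.
- The arm moves only by the tool carry_out, never from a script. Its argument "increments" is a list of rows, each a list of 7 numbers: the gripper command: -1 is shut, 1 is fully open, values between are in proportion, then the shift along the tool's x, y, z as a fraction of full scale, then the turn, a rotation vector about the tool's x, y, z as a fraction of full scale. A call has 1 to 10 rows; each row is the pose to reach, as a shift and turn from the pose measured when the call began, along the tool's axes at that moment; what a row does not reach only later rows make up. Full scale, the value 1, is 0.3 m for a shift and 30 degrees for a turn. A row lasts 1/8 s, in which the tool goes at most 62.5 mm and 10.7 degrees, less where a joint would pass 70% of its speed; a pose out of reach is approached as far as the arm can. A call with a number of a shift or a turn outside -1 to 1 is refused whole. A call with a gripper value outside its range is refused whole. The fingers move at their own pace and stop on an object; "newtons" is the grip in N (left out, the last holds). Time passes only in rows, so rows that repeat a pose let the fingers close. It gives the time, the measured TCP pose, the force and the opening at its end, in the units of the state.
- readout.get_obs(): the state, without advancing time (a new reading comes with each control period).
- eyes.grab_frame(name): name is "side" or "top"; returns the picture (420x560x3 uint8, red, green, blue); there is no depth.
- eyes.camera_info(name): a dict with "fx", "fy", "cx", "cy" (pixels), "R" (3x3) and "t" (3): a world point X has camera coordinates R X + t. Camera axes: x right, y down, z forward; pixel columns grow to the right and rows downward; lengths in m; the calibration is good to about 2 mm. A picture is of the moment at which its call begins. camera_info takes no time and is no camera call.
- workorder.hand_in(): hands the job in, once; it reports no verdict.
Trained networks look in the newest picture that a camera, given by its name, has taken for a name from the list of things; names that differ only in an ending like _2 or _b are one class to them, and where a whole thing is asked for, a point or a joint stands for the part that bears it (a point fixed in the world has none). Each returns a list of dicts, best first, with "confidence" (0 to 1); they miss things now and then, are a little off and sometimes report something else, mostly with a low value. They report only what shows in the picture. A call takes as long as a camera call. They do not tell look-alikes from the thing itself.
- find_in(camera, label): "centre" ([column, row] in pixels, amid what is visible of it).
- landmark_of(camera, label): "centre" ([column, row] in pixels: a listed point, or the origin of a listed thing).
The state is a dict: "time_s": time; "qpos": joint angles; "dq": joint speeds; "effort": joint torques, N m; "tool_pos": TCP position; "tcp_rot": TCP orientation; "ft_force": force on the tool from outside, world axes, zero at the start; "wrist_torque": the same for the moment, N m; "width": finger opening in m.
Only numpy, scipy, OpenCV 4.12 (cv2) and the standard library are available. Lean on these libraries where they do the work, as an engineer would, in place of code of your own. Each camera call takes 0.05 s, during which the arm holds its last target.

TASK

One of the two rows of the labelling-tape dispenser has run out: lift its bare cardboard core out with its spindle and lay it lengthwise in the grey tray. Then take the full reel, made up on its own spindle and standing in the small carton, and lower it gently into the emptied row, until both spindle ends sit fully down in their slots. Do not drop it in, leave the other reel in its row, and do not disturb the bottles or the marker.

Things in the scene. Friction and masses are not known exactly. Their poses are not given: they have to be found in the camera images.
- dispenser: Grey steel tape dispenser, fixed, 312 x 150 x 105 mm high. Origin on the table midway between its rows; x from front (robot side) to rear, y along the spindles. Two cheek plates, 5 mm thick, their middles at y = +-72.5 mm (140 mm free between), slotted from the top at x = -70 (front row) and +70 mm (rear row). Tear bars across at x = -145 and 0, teeth to z = 102 mm; base plate top at z = 10 mm.
- front_row (a point): Middle of the front row, on the axis of a seated spindle, 80 mm above the table; axes as the dispenser's. Each slot is 13 mm wide, its flat bottom 5 mm below this point; from 17 mm above this point it flares to 29 mm wide at the plate's top edge, 25 mm above.
- rear_row (a point): Middle of the rear row, slots alike, 140 mm behind the front row.
- spent_reel: Used-up reel: bare brown cardboard core, 82 mm in diameter, on its hub, 0.14 to 0.28 kg. Starts in the front or the rear row. Origin mid-spindle, y along the spindle (z up at the start). Steel spindle 10 mm thick, 176 mm long; hub 48 mm wide in its middle, flat faces at y = +-24 mm (boss of 12 mm radius, 4 mm proud, round the spindle); 18 mm collars 58 to 64 mm out.
- spent_reel_end_l (a point): Point on the spent reel's spindle axis, 72.5 mm from its middle (+y).
- spent_reel_end_r (a point): The same on the other side (-y).
- running_reel: Partly used reel of cream paper tape, 100 mm in diameter, seated in the dispenser's other row, where it stays. Spindle, hub and origin as the spent reel's.
- full_reel: Full reel of cream paper tape, 110 mm in diameter, 0.35 to 0.6 kg; stands on edge in the carton, spindle level, axis 58 mm above the table. Origin mid-spindle, y along the spindle (z up at the start). Steel spindle 10 mm thick, 176 mm long; hub 48 mm wide in its middle, flat faces at y = +-24 mm (boss of 12 mm radius, 4 mm proud, round the spindle); 18 mm collars 58 to 64 mm out.
- full_reel_end_l (a point): Point on the full reel's spindle axis 72.5 mm from its middle (+y), which comes to lie in a cheek plate's slot.
- full_reel_end_r (a point): The same on the other side (-y).
- carton: Low open cardboard carton, fixed, 112 x 62 mm, 33 mm high, floor 3 mm thick; the full reel's spindle lies along its y, above its walls. Origin under its centre, on the table. It stands left or right of the dispenser, the tray on the other side.
- tray: Open grey plastic tray, fixed, 140 (x) x 226 (y) mm, 36 mm high, walls and floor 4 mm thick. Origin under its centre, on the table. The bare core fits in with its spindle along the tray's y; the spindle axis then lies 45 mm above the table.
- bottle_a: Clear sample bottle with a white paper-wrapped cap, 54 mm in diameter, 127 mm high, standing upright behind the work on the left; origin at the centre of its base.
- bottle_b: A like bottle on the right.
- marker: Marker pen 138 mm long, 16 mm thick, black and white, lying on the table on the right, beyond carton or tray; origin under its middle, y along it.
There are look-alikes about, which are no part of the job. What is shaped like the spent_reel but green or orange is not meant. Leave any blue look-alike of the full_reel alone.

How it is judged:
At the end, for the whole second after the job is handed in: Both ends of the full reel's spindle lie at the bottom of one row's slots (axis within 2.5 mm of seated height and 4 mm of slot middle at both plates, reel centred within 9 mm); the bare core's spindle ends are within the tray's walls, under 60 mm high; both at rest; all else as it was (((z of full_reel_end_l in the frame of dispenser between 0.0775 and 0.0825 m and x of full_reel_end_l in the frame of dispenser between -0.074 and -0.066 m and z of full_reel_end_r in the frame of dispenser between 0.0775 and 0.0825 m and x of full_reel_end_r in the frame of dispenser between -0.074 and -0.066 m and y of full_reel in the frame of dispenser between -0.009 and 0.009 m) or (z of full_reel_end_l in the frame of dispenser between 0.0775 and 0.0825 m and x of full_reel_end_l in the frame of dispenser between 0.066 and 0.074 m and z of full_reel_end_r in the frame of dispenser between 0.0775 and 0.0825 m and x of full_reel_end_r in the frame of dispenser between 0.066 and 0.074 m and y of full_reel in the frame of dispenser between -0.009 and 0.009 m)) and x of spent_reel_end_l in the frame of tray between -0.067 and 0.067 m and y of spent_reel_end_l in the frame of tray between -0.11 and 0.11 m and z of spent_reel_end_l in the frame of tray between 0 and 0.06 m and x of spent_reel_end_r in the frame of tray between -0.067 and 0.067 m and y of spent_reel_end_r in the frame of tray between -0.11 and 0.11 m and z of spent_reel_end_r in the frame of tray between 0 and 0.06 m and linear speed of each of full_reel, spent_reel below 0.02 m/s and angular speed of each of full_reel, spent_reel below 0.4 rad/s); the robot touches nothing.
It fails at once if the full reel is dropped into the dispenser instead of lowered: let go, it falls faster than 0.4 m/s (a drop of about 8 mm) (linear speed of full_reel above 0.4 m/s and contact force between full_reel and the fingers below 0.5 N and horizontal distance between full_reel and dispenser below 0.2 m).
It fails at once if the running reel is lifted or pushed out of its seat (10 mm) (distance of running_reel from where it was at the start of the episode above 0.01 m).
It fails at once if a bottle is tipped or pushed aside, or the marker pushed (30 mm) (distance of any of bottle_a, bottle_b, marker from where it was at the start of the episode above 0.03 m or angle between any of bottle_a, bottle_b's own z axis and vertical above 0.5 rad).
It also fails if it takes over 72 s, if anything falls off the work surface, if the arm or the gripper's body presses on something with over 40 N, if the wrist force passes 120 N, or if a joint passes its speed limit or range.

## Working session

There is one attempt and no reset: what is moved stays moved. The work goes in short steps, Python scripts to look and compute and a tool call to move; the robot and the scene stay as the last step left them, time stands still between calls to the robot, and variables do not carry over. Pictures are saved under pics/ and viewed, and the job is handed in when it is done.

Besides the shell and the picture viewer there is one more tool, called after "Call:" in YAML: its name, and indented under it one key for each argument. carry_out: Moves the arm, as the interface text tells. Shift numbers are shares of 0.3 m and turn numbers shares of 30 degrees, none past 1 either way. Its arguments: {"type":"object","properties":{"increments":{"type":"array","items":{"type":"array","items":{"type":"number","minimum":-1,"maximum":1}}},"newtons":{"type":"number"}},"required":["increments"]}

```bash
ls; mkdir -p pics; python3 - <<'E'
from plant import readout, eyes
import cv2, numpy as np
print(readout.get_obs())
for n in ("side","top"):
    im=eyes.grab_frame(n); cv2.imwrite(f"pics/{n}0.png",im[:,:,::-1])
    c=eyes.camera_info(n); print(n,{k:np.round(v,4).tolist() for k,v in c.items()})
    print("campos",-np.array(c["R"]).T@np.array(c["t"]))
E
```

```text
pics
{'time_s': 0.0, 'qpos': array([ 1.23797091e+00,  2.13379562e-01, -3.50188062e-02,  1.32350521e+00,
        2.48908740e-05,  1.57077125e+00]), 'dq': array([ 0.00199034, -0.00083265, -0.00082776,  0.00013862, -0.00030651,
        0.00074162]), 'effort': array([-6.17020487e-04, -6.86158562e+01,  4.87116516e+01,  1.74917153e-02,
       -1.48230124e-04,  1.19741350e-05]), 'tool_pos': array([0.16331069, 0.47243738, 0.40422035]), 'tcp_rot': array([ 1.65633302e-01,  9.86187255e-01, -5.43916759e-04, -1.03986380e-04]), 'ft_force': array([ 0.20879641, -0.30146417,  0.05169452]), 'wrist_torque': array([-0.02334652, -0.00225077,  0.01862257]), 'width': 0.08532186027967038}
side {'fx': 529.3957, 'fy': 529.3957, 'cx': 272.8197, 'cy': 204.6971, 'R': [[0.8587, -0.5125, -0.0004], [-0.3368, -0.5637, -0.7541], [0.3863, 0.6477, -0.6567]], 't': [-0.4321, 0.2044, 1.2968]}
campos [-0.06107639 -0.94611844  1.00562495]
top {'fx': 494.9273, 'fy': 494.9273, 'cx': 277.1929, 'cy': 214.5176, 'R': [[0.0071, -1.0, -0.0009], [-0.9934, -0.007, -0.1148], [0.1148, 0.0017, -0.9934]], 't': [-0.0078, 0.4838, 1.242]}
campos [ 0.33813007 -0.00654836  1.2893197 ]
```

View pics/side0.png

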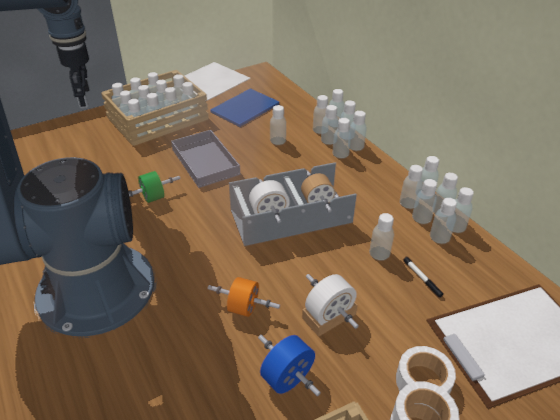

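View pics/top0.png

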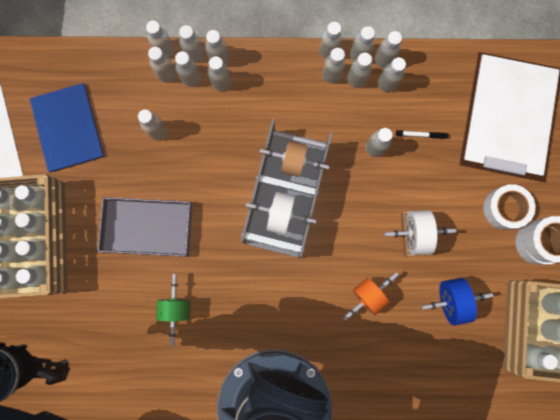

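The core sits in the rear row at top (294,158). Look-alikes of it are green at top (173,310) and orange (371,296). The full reel is the white one at (421,232), and its look-alike is blue at (459,301). The running reel is white at (281,213). The tray is on the left at (145,227).

```bash
cat > h.py <<'E'
import numpy as np, cv2
from scipy.optimize import least_squares
from plant import readout, eyes, find_in, landmark_of
C={n:{k:np.array(v) for k,v in eyes.camera_info(n).items()} for n in("side","top")}
def proj(n,X):
    c=C[n]; p=np.atleast_2d(X)@c["R"].T+c["t"]
    return np.c_[c["fx"]*p[:,0]/p[:,2]+c["cx"],c["fy"]*p[:,1]/p[:,2]+c["cy"]]
def plane(n,uv,z):
    c=C[n]; d=c["R"].T@np.array([(uv[0]-c["cx"])/c["fx"],(uv[1]-c["cy"])/c["fy"],1]); o=-c["R"].T@c["t"]
    return o+d*(z-o[2])/d[2]
def tri(a,b):
    r=least_squares(lambda X:np.r_[proj("top",X)[0]-a,proj("side",X)[0]-b],[.45,0,.08])
    return r.x,np.sqrt(np.mean(r.fun**2))
def crop(n,im,u,v,w,h,s,fn):
    cv2.imwrite(fn,cv2.resize(im[v:v+h,u:u+w,::-1],None,fx=s,fy=s,interpolation=cv2.INTER_CUBIC))
E
python3 - <<'E'
from h import *
ims={n:eyes.grab_frame(n) for n in("side","top")}
np.savez("im0.npz",**ims)
crop("top",ims["top"],235,110,110,150,4,"pics/c_top_disp.png")
crop("side",ims["side"],220,160,140,80,5,"pics/c_side_disp.png")
crop("top",ims["top"],370,190,110,90,6,"pics/c_top_full.png")
crop("side",ims["side"],290,260,90,80,6,"pics/c_side_full.png")
for l in "dispenser front_row rear_row spent_reel spent_reel_end_l spent_reel_end_r running_reel full_reel full_reel_end_l full_reel_end_r carton tray".split():
    print(l)
    for n in("top","side"):
        print("  ",n,[(np.round(d["centre"],1).tolist(),round(d["confidence"],2)) for d in landmark_of(n,l)][:5])
E
```

```text
dispenser
   top [([289.1, 191.7], 0.91)]
   side [([294.8, 220.2], 0.75)]
front_row
   top [([281.0, 211.8], 0.65)]
   side [([272.9, 202.2], 0.77)]
rear_row
   top [([296.2, 161.7], 0.92), ([421.9, 134.9], 0.45)]
   side [([318.6, 187.9], 0.71), ([315.1, 186.7], 0.31), ([328.7, 315.4], 0.26)]
spent_reel
   top [([370.0, 299.0], 0.8), ([173.7, 306.5], 0.75), ([293.0, 158.8], 0.57), ([288.4, 189.3], 0.15)]
   side [([315.5, 188.1], 0.91), ([244.7, 294.1], 0.87), ([152.0, 185.7], 0.6), ([204.2, 160.3], 0.48)]
spent_reel_end_l
   top [([173.0, 277.0], 0.95), ([174.4, 336.9], 0.94), ([264.0, 149.8], 0.76), ([392.8, 276.3], 0.75), ([320.6, 165.0], 0.73)]
   side [([308.1, 175.4], 0.95), ([174.9, 182.6], 0.94), ([325.9, 206.1], 0.78), ([217.7, 287.6], 0.78), ([269.4, 306.1], 0.66)]
spent_reel_end_r
   top [([173.0, 277.0], 0.95), ([174.4, 336.9], 0.94), ([264.0, 149.8], 0.76), ([392.8, 276.3], 0.75), ([320.6, 165.0], 0.73)]
   side [([308.1, 175.4], 0.95), ([174.9, 182.6], 0.94), ([325.9, 206.1], 0.78), ([217.7, 287.6], 0.78), ([269.4, 306.1], 0.66)]
running_reel
   top [([278.9, 214.6], 
[... 195 characters left out ...]
0.39)]
   side [([287.2, 366.2], 0.92), ([330.5, 302.4], 0.56)]
full_reel_end_l
   top [([449.5, 230.0], 0.94), ([424.9, 306.9], 0.69), ([390.7, 234.6], 0.68), ([482.1, 296.0], 0.64)]
   side [([350.2, 319.4], 0.85), ([263.7, 338.3], 0.71), ([315.0, 388.3], 0.7), ([306.2, 280.4], 0.56)]
full_reel_end_r
   top [([449.5, 230.0], 0.94), ([424.9, 306.9], 0.69), ([390.7, 234.6], 0.68), ([482.1, 296.0], 0.64)]
   side [([350.2, 319.4], 0.85), ([263.7, 338.3], 0.71), ([315.0, 388.3], 0.7), ([306.2, 280.4], 0.56)]
carton
   top [([414.8, 233.9], 0.75)]
   side [([328.5, 318.1], 0.66), ([270.7, 199.8], 0.5)]
tray
   top [([147.3, 229.7], 0.69), ([417.9, 132.2], 0.23)]
   side [([201.8, 158.4], 0.65)]
```

View pics/c_top_disp.png

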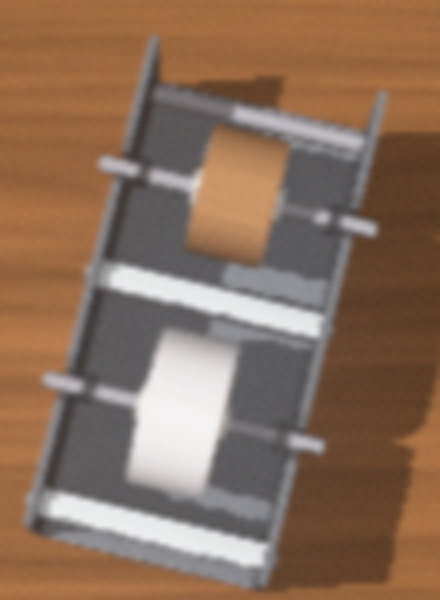

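View pics/c_side_disp.png

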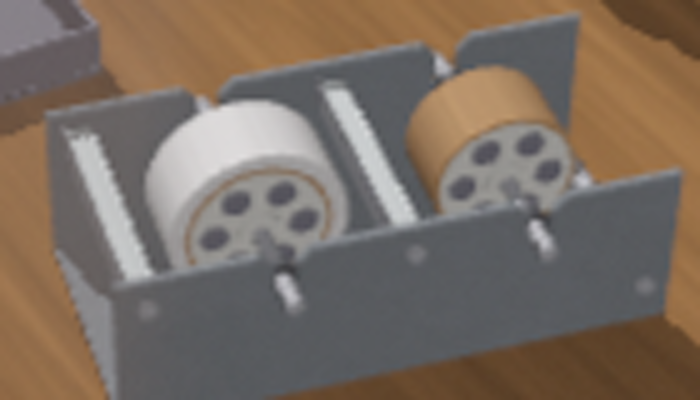

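View pics/c_top_full.png

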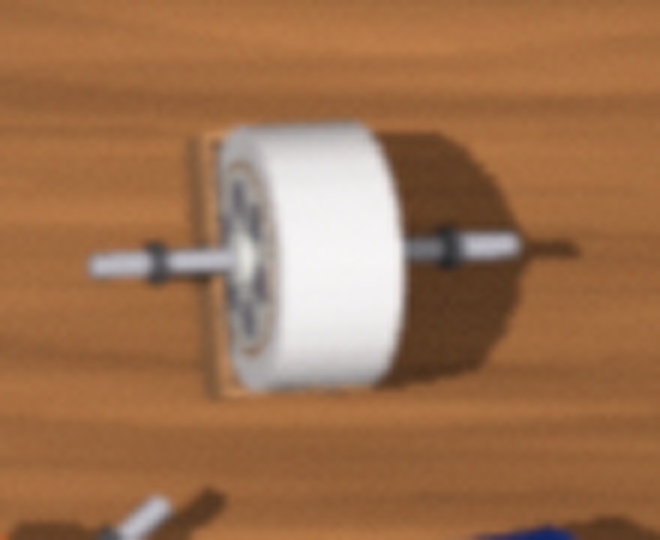

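View pics/c_side_full.png

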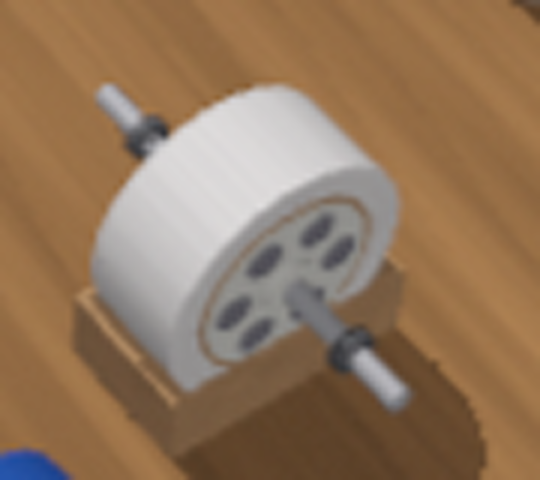

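```bash
cat > fit.py <<'E'
from h import *
def Tm(p,L):
    c,s=np.cos(p[2]),np.sin(p[2]); L=np.atleast_2d(L)
    return np.c_[p[0]+c*L[:,0]-s*L[:,1],p[1]+s*L[:,0]+c*L[:,1],L[:,2]]
def fit(obs,p0):
    # obs: (cam, local xyz, uv)
    f=lambda p:np.concatenate([proj(n,Tm(p,l))[0]-uv for n,l,uv in obs])
    r=least_squares(f,p0,loss="soft_l1"); return r.x,f(r.x).reshape(-1,2)
E
python3 - <<'E'
from fit import *
D=[("top",(.07,.088,.08),(260.5,151)),("top",(.07,-.088,.08),(328.75,167.25)),
("top",(-.07,.088,.08),(246.25,205)),("top",(-.07,-.088,.08),(316,221.5)),
("top",(.156,.0725,.105),(273.4,120)),("top",(.156,-.0725,.105),(330.9,133.8)),
("side",(.07,-.088,.08),(329,210)),("side",(.07,.088,.08),(308,173)),("side",(-.07,-.088,.08),(278.4,220.6)),
("side",(.156,-.0725,.105),(356.6,194.4)),("side",(-.156,-.0725,.105),(242.4,218)),
("side",(-.156,.0725,.105),(229.4,182.6)),("side",(.156,.0725,.105),(335.6,163.4))]
p,r=fit(D,[.45,0,-.2]);print("disp",p.round(4),"\n",r.round(1).tolist())
for n in("top","side"):
    p2,r=fit([d for d in D if d[0]==n],[.45,0,-.2]);print(n,p2.round(4))
F=[("top",(0,.088,.058),(385,234.3)),("top",(0,-.088,.058),(456.7,230.7)),
("side",(0,.088,.058),(307.2,275.8)),("side",(0,-.088,.058),(356.7,325.8))]
p,r=fit(F,[.3,-.3,0]);print("full",p.round(4),r.round(1).tolist())
for n in("top","side"):
    p2,r=fit([d for d in F if d[0]==n],[.3,-.3,0]);print(n,p2.round(4))
im=np.load("im0.npz")
crop("top",im["top"],85,185,120,85,6,"pics/c_top_tray.png")
crop("side",im["side"],160,120,90,75,7,"pics/c_side_tray.png")
E
```

```text
disp [ 0.5479 -0.0292 -0.2351] 
 [[-0.7, 0.3], [-0.3, 0.7], [-0.3, 0.3], [-0.6, 0.8], [0.6, -2.8], [0.4, -2.9], [-0.4, 1.3], [-2.4, -0.7], [-0.6, 1.6], [0.6, -0.3], [1.0, -0.1], [0.2, 0.9], [0.6, -0.4]]
top [ 0.5478 -0.0298 -0.2291]
side [ 0.5485 -0.0281 -0.2422]
full [ 0.4392 -0.3615  0.0625] [[0.1, -0.4], [-1.3, -0.7], [-0.2, 0.5], [-0.2, 1.7]]
top [ 0.4378 -0.363   0.0569]
side [ 0.4414 -0.3592  0.0703]
```

View pics/c_top_tray.png

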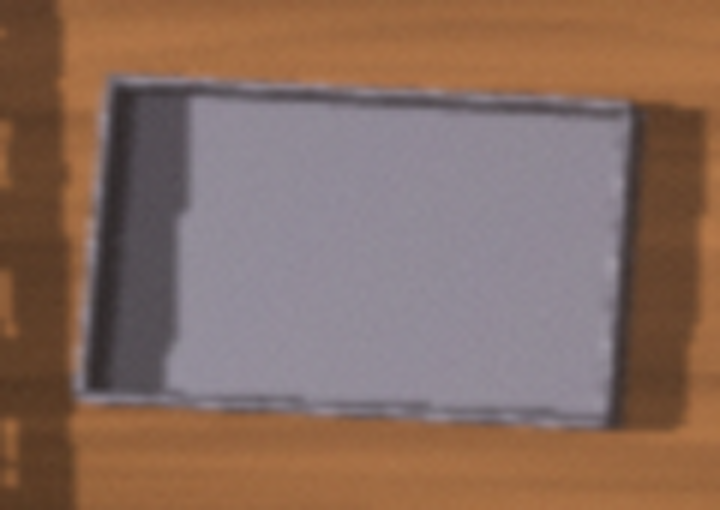

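View pics/c_side_tray.png

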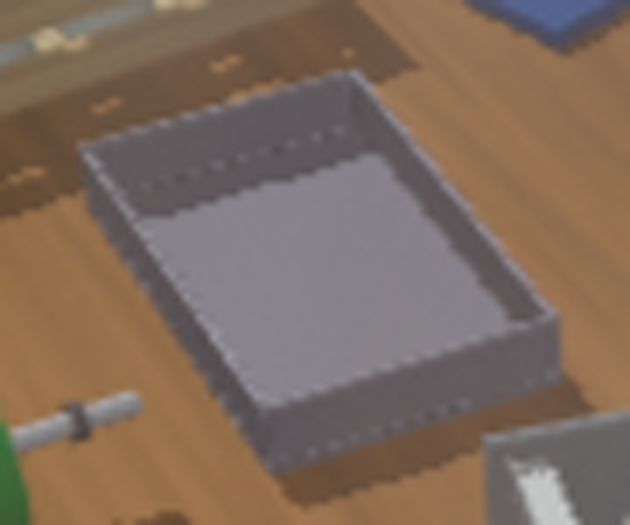

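```bash
cat > plan.py <<'E'
from h import *
from scipy.spatial.transform import Rotation as R
def goal(pos,heading):
    """tool down, tool y at heading; prints full shift/turn in units"""
    o=readout.get_obs(); R0=R.from_quat(o["tcp_rot"])
    best=None
    for h in (heading,heading+np.pi):
        y=np.array([np.cos(h),np.sin(h),0]); z=np.array([0,0,-1.]); x=np.cross(y,z)
        Rg=R.from_matrix(np.c_[x,y,z]); rv=(R0.inv()*Rg).as_rotvec()
        if best is None or np.linalg.norm(rv)<np.linalg.norm(best): best=rv
    s=R0.inv().apply(np.array(pos)-o["tool_pos"])
    hd=R0.apply([0,1,0])
    print("t",round(o["time_s"],2),"pos",o["tool_pos"].round(4),"head",round(float(np.arctan2(hd[1],hd[0])),4),"F",o["ft_force"].round(2),"w",round(o["width"],4))
    print("shift u",(s/.3).round(4),"turn u",(best/np.radians(30)).round(4), "dist",np.linalg.norm(s).round(3))
E
python3 - <<'E'
from fit import *
import plan
u=lambda a:(85+a[0]/6,185+a[1]/6); v=lambda a:(160+a[0]/7,120+a[1]/7)
T=[("top",(.07,.113,.036),u((108,76))),("top",(.07,-.113,.036),u((637,103))),("top",(-.07,-.113,.036),u((617,428))),("top",(-.07,.113,.036),u((78,402))),
("side",(-.07,.113,.036),v((82,148))),("side",(.07,.113,.036),v((352,70))),("side",(.07,-.113,.036),v((556,318))),("side",(-.07,-.113,.036),v((262,408)))]
p,r=fit(T,[.43,.3,0]);print("tray",p.round(4),r.round(1).tolist())
D=[.548,-.0293,-.2345]
print("rear",Tm(D,(.07,0,.08)),"head",np.pi/2+D[2])
plan.goal([.616,-.0455,.40],np.pi/2+D[2])
print(plan.readout.get_obs()["qpos"])
E
```

```text
tray [ 0.4498  0.3318 -0.0419] [[0.0, -0.5], [-0.1, -0.7], [-0.6, -0.0], [0.1, -0.1], [-1.4, 0.3], [-0.0, 0.1], [0.4, 0.5], [-0.4, 1.3]]
rear [[ 0.61608414 -0.04556497  0.08      ]] head 1.3362963267948966
t 1.4 pos [0.1633 0.4725 0.4047] head 1.238 F [-0.22 -0.2  -1.14] w 0.0852
shift u [-1.9902 -1.1391  0.0157] turn u [-1.000e-04  0.000e+00 -1.878e-01] dist 0.688
[ 1.23797648e+00  2.12917186e-01 -3.44145383e-02  1.32353546e+00
 -6.73568445e-06  1.57079586e+00]
```

Call:
carry_out:
  increments:
    - [1, -0.15, -0.08, 0, 0, 0, 0]
    - [1, -0.35, -0.2, 0, 0, 0, -0.1]
    - [1, -0.55, -0.31, 0, 0, 0, -0.19]
    - [1, -0.75, -0.43, 0, 0, 0, -0.19]
    - [1, -0.93, -0.53, 0, 0, 0, -0.19]
    - [1, -1, -0.57, 0, 0, 0, -0.19]
    - [1, -1, -0.57, 0, 0, 0, -0.19]
    - [1, -1, -0.57, 0, 0, 0, -0.19]
  newtons: 40

```text
time_s: 2.4
tool_pos: [0.3909, 0.213, 0.4047]
tcp_rot: [0.117, 0.993, 0.0, -0.0]
ft_force: [-0.5, -0.2, 0.7]
width: 0.0855
```

```bash
python3 -c "
import plan;plan.goal([.6161,-.0456,.40],1.3363);print(plan.readout.get_obs()['qpos'])"
```

```text
t 2.4 pos [0.3909 0.213  0.4047] head 1.3369 F [-0.5  -0.17  0.66] w 0.0855
shift u [-0.9301 -0.6645  0.0153] turn u [ 0.0001 -0.0005  0.0011] dist 0.343
[ 4.98875411e-01  1.00324662e-01 -1.68544946e-01  1.30206919e+00
  2.33074494e-04  7.32788757e-01]
```

Call:
carry_out:
  increments:
    - [1, -0.15, -0.11, 0, 0, 0, 0]
    - [1, -0.33, -0.24, 0, 0, 0, 0]
    - [1, -0.5, -0.36, 0, 0, 0, 0]
    - [1, -0.68, -0.49, 0, 0, 0, 0]
    - [1, -0.85, -0.61, 0, 0, 0, 0]
    - [1, -0.93, -0.665, 0.015, 0, 0, 0]
    - [1, -0.93, -0.665, 0.015, 0, 0, 0]
    - [1, -0.93, -0.665, 0.015, 0, 0, 0]

```text
time_s: 3.4
tool_pos: [0.6159, -0.0443, 0.4001]
tcp_rot: [0.116, 0.993, 0.0, -0.0]
ft_force: [-0.3, -0.3, 0.2]
width: 0.0852
```

```bash
python3 - <<'E'
from h import *
import plan
plan.goal([.6161,-.0456,.267],1.3363)
ims={n:eyes.grab_frame(n) for n in("side","top")}
np.savez("im1.npz",**ims)
a=cv2.resize(ims["top"][100:260,220:360,::-1],None,fx=3.5,fy=3.5,interpolation=cv2.INTER_CUBIC)
b=cv2.resize(ims["side"][60:260,210:370,::-1],None,fx=2.8,fy=2.8,interpolation=cv2.INTER_CUBIC)
cv2.imwrite("pics/t1.png",a);cv2.imwrite("pics/s1.png",b)
E
```

```text
t 3.4 pos [ 0.6159 -0.0443  0.4001] head 1.3384 F [-0.28 -0.26  0.17] w 0.0852
shift u [-0.0021 -0.0042  0.4436] turn u [ 0.0005 -0.0013  0.0039] dist 0.133
```

View pics/t1.png

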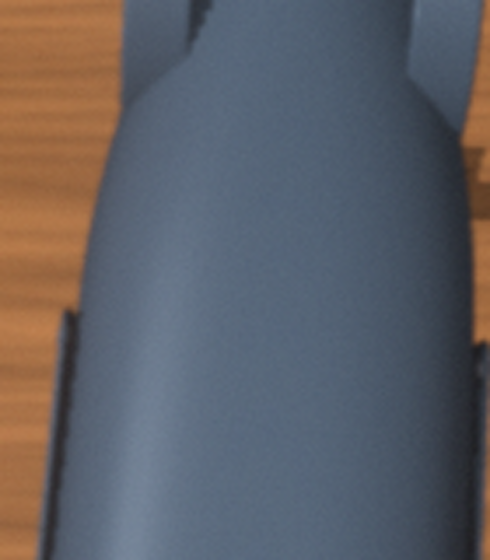

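View pics/s1.png

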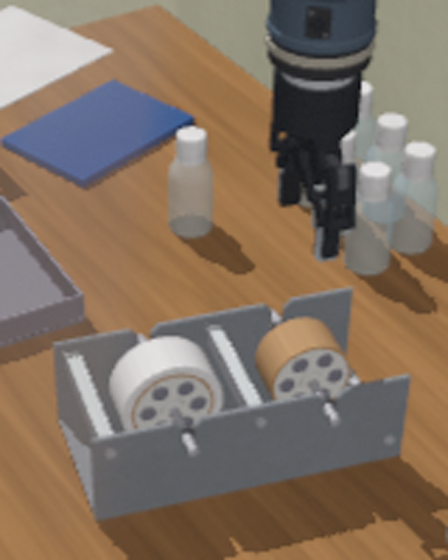

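Call:
carry_out:
  increments:
    - [1, -0.002, -0.004, 0.07, 0, 0, 0]
    - [1, -0.002, -0.004, 0.15, 0, 0, 0]
    - [1, -0.002, -0.004, 0.23, 0, 0, 0]
    - [1, -0.002, -0.004, 0.3, 0, 0, 0]
    - [1, -0.002, -0.004, 0.35, 0, 0, 0]
    - [1, -0.002, -0.004, 0.36, 0, 0, 0]
    - [1, -0.002, -0.004, 0.36, 0, 0, 0]

```text
time_s: 4.38
tool_pos: [0.616, -0.0453, 0.2932]
tcp_rot: [0.116, 0.993, 0.0, 0.0]
ft_force: [1.1, 0.2, -0.4]
width: 0.0855
```

```bash
cat > snap.py <<'E'
import sys
from h import *
n,u,v,w,hh,s,fn=sys.argv[1],*map(int,sys.argv[2:7]),sys.argv[7]
im=eyes.grab_frame(n); crop(n,im,u,v,w,hh,s,"pics/"+fn+".png"); np.save(fn+".npy",im)
E
python3 snap.py side 220 90 140 150 4 s2; python3 -c "
import plan;plan.goal([.6161,-.0456,.267],1.3363)"
```

```text
t 4.42 pos [ 0.6161 -0.0453  0.2934] head 1.339 F [-0.5   0.14  0.96] w 0.0851
shift u [ 0.     -0.0009  0.088 ] turn u [0.0009 0.0022 0.0051] dist 0.026
```

View pics/s2.png

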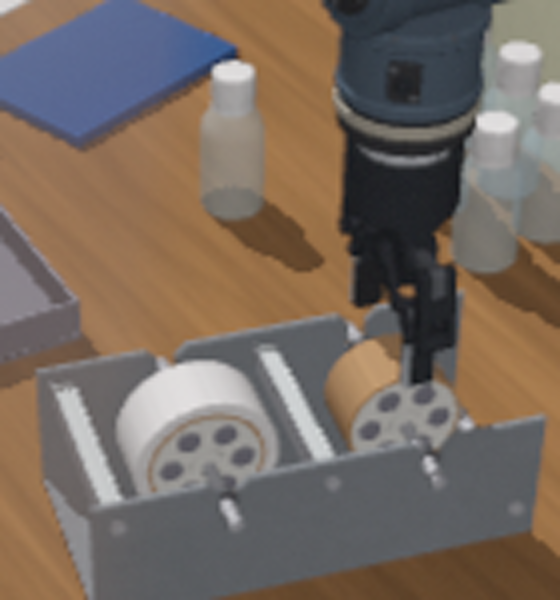

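Call:
carry_out:
  increments:
    - [1, 0, -0.001, 0.03, 0, 0, 0]
    - [1, 0, -0.001, 0.07, 0, 0, 0]
    - [1, 0, -0.001, 0.098, 0, 0, 0]
    - [1, 0, -0.001, 0.098, 0, 0, 0]
    - [-0.2, 0, -0.001, 0.098, 0, 0, 0]
    - [-0.2, 0, -0.001, 0.098, 0, 0, 0]
    - [-0.2, 0, -0.001, 0.098, 0, 0, 0]
    - [-0.2, 0, -0.001, 0.098, 0, 0, 0]
    - [-0.2, 0, -0.001, 0.098, 0, 0, 0]
  newtons: 40

```text
time_s: 5.55
tool_pos: [0.6163, -0.0458, 0.2645]
tcp_rot: [0.116, 0.993, 0.0, 0.001]
ft_force: [-1.6, -2.6, 5.4]
width: 0.0474
```

```bash
python3 snap.py side 220 90 140 150 4 s3; python3 -c "
import plan;plan.goal([.6161,-.0456,.4],1.3363)"
```

```text
t 5.6 pos [ 0.6163 -0.0458  0.2645] head 1.3389 F [-0.1  -2.41  5.75] w 0.0475
shift u [-2.000e-04  5.000e-04 -4.517e-01] turn u [0.0006 0.0042 0.005 ] dist 0.136
```

View pics/s3.png

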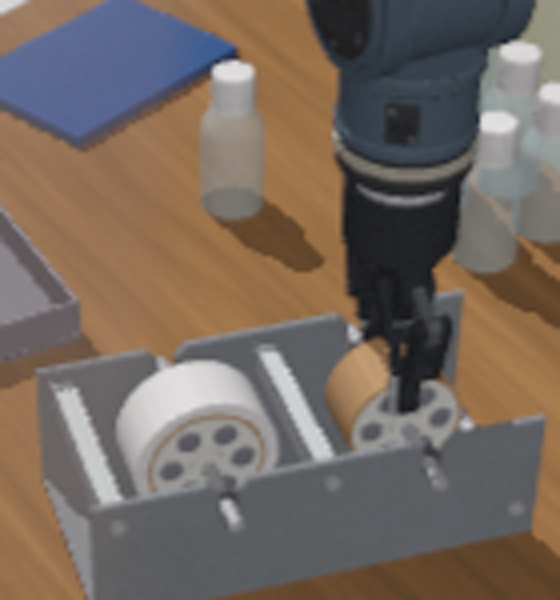

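Call:
carry_out:
  increments:
    - [-0.5, 0, 0, -0.02, 0, 0, 0]
    - [-0.5, 0, 0, -0.05, 0, 0, 0]
    - [-0.5, 0, 0, -0.1, 0, 0, 0]
    - [-0.5, 0, 0, -0.16, 0, 0, 0]
    - [-0.5, 0, 0, -0.24, 0, 0, 0]
    - [-0.5, 0, 0, -0.32, 0, 0, 0]
    - [-0.5, 0, 0, -0.4, 0, 0, 0]
    - [-0.5, 0, 0, -0.45, 0, 0, 0]
    - [-0.5, 0, 0, -0.45, 0, 0, 0]

```text
time_s: 6.72
tool_pos: [0.6162, -0.0457, 0.4006]
tcp_rot: [0.116, 0.993, 0.0, 0.002]
ft_force: [0.8, -1.0, -3.6]
width: 0.0476
```

```bash
python3 snap.py side 220 70 140 150 4 s4; python3 -c "
import plan;plan.goal([.4498,.3318,.4],1.529)"
```

```text
t 6.78 pos [ 0.6161 -0.0457  0.3995] head 1.3389 F [-0.15 -0.46 -3.65] w 0.0477
shift u [ 0.8286  1.0974 -0.0034] turn u [ 3.00e-04  4.80e-03 -3.63e-01] dist 0.413
```

View pics/s4.png

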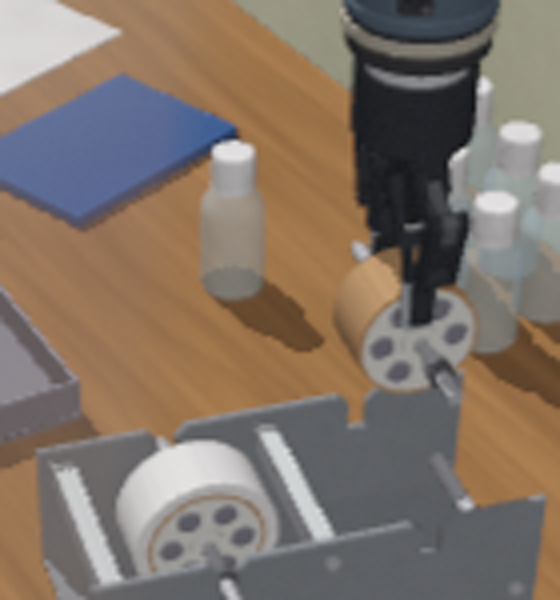

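Call:
carry_out:
  increments:
    - [-0.5, 0.05, 0.07, 0, 0, 0, 0]
    - [-0.5, 0.16, 0.21, 0, 0, 0, -0.08]
    - [-0.5, 0.28, 0.37, 0, 0, 0, -0.16]
    - [-0.5, 0.4, 0.53, 0, 0, 0, -0.25]
    - [-0.5, 0.52, 0.69, 0, 0, 0, -0.36]
    - [-0.5, 0.62, 0.83, 0, 0, 0, -0.36]
    - [-0.5, 0.7, 0.93, 0, 0, 0, -0.36]
    - [-0.5, 0.73, 0.97, 0, 0, 0, -0.36]
    - [-0.5, 0.73, 0.97, 0, 0, 0, -0.36]

```text
time_s: 7.9
tool_pos: [0.4695, 0.2882, 0.3983]
tcp_rot: [0.021, 1.0, -0.0, 0.001]
ft_force: [-0.1, -0.2, -3.0]
width: 0.0476
```

```bash
python3 -c "
import plan;plan.goal([.4498,.3318,.27],1.529)"
```

```text
t 7.9 pos [0.4695 0.2882 0.3983] head 1.5287 F [-0.07 -0.22 -2.96] w 0.0476
shift u [0.0724 0.1427 0.4275] turn u [-0.0016  0.0032 -0.0005] dist 0.137
```

Call:
carry_out:
  increments:
    - [-0.5, 0.04, 0.07, 0, 0, 0, 0]
    - [-0.5, 0.072, 0.143, 0, 0, 0, 0]
    - [-0.5, 0.072, 0.143, 0.1, 0, 0, 0]
    - [-0.5, 0.072, 0.143, 0.2, 0, 0, 0]
    - [-0.5, 0.072, 0.143, 0.3, 0, 0, 0]
    - [-0.5, 0.072, 0.143, 0.37, 0, 0, 0]
    - [-0.5, 0.072, 0.143, 0.41, 0, 0, 0]
    - [-0.5, 0.072, 0.143, 0.42, 0, 0, 0]
    - [-0.5, 0.072, 0.143, 0.42, 0, 0, 0]

```text
time_s: 9.02
tool_pos: [0.4502, 0.3317, 0.2727]
tcp_rot: [0.021, 1.0, -0.0, 0.001]
ft_force: [-0.7, -0.1, -2.9]
width: 0.0473
```

```bash
python3 snap.py side 140 60 140 150 4 s5; python3 snap.py top 70 160 150 130 4 t5;python3 -c "
import plan;plan.goal([.4498,.3318,.2295],1.529)"
```

```text
t 9.12 pos [0.4502 0.332  0.273 ] head 1.5286 F [-0.23  0.68 -2.21] w 0.0469
shift u [ 0.0017 -0.0006  0.145 ] turn u [-0.0003  0.0049 -0.0007] dist 0.044
```

View pics/s5.png

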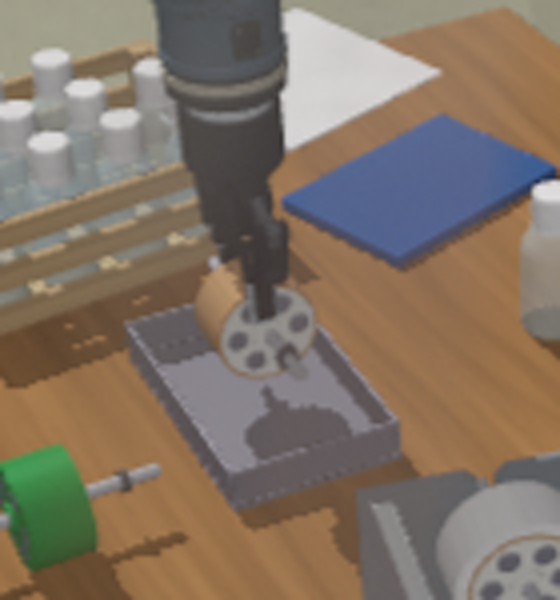

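View pics/t5.png

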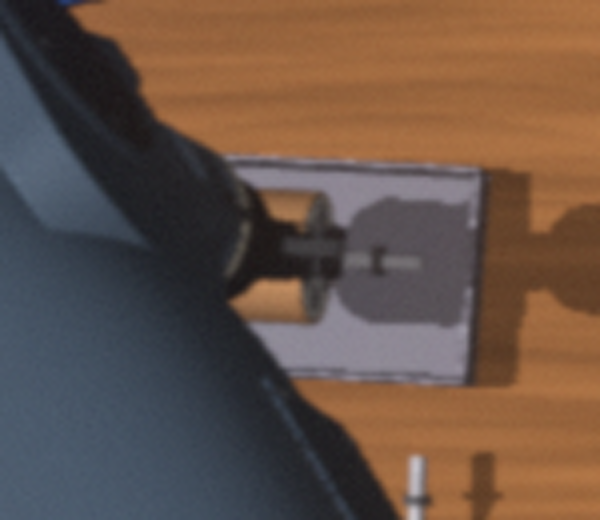

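Call:
carry_out:
  increments:
    - [-0.5, 0, 0, 0.05, 0, 0, 0]
    - [-0.5, 0, 0, 0.1, 0, 0, 0]
    - [-0.5, 0, 0, 0.125, 0, 0, 0]
    - [-0.5, 0, 0, 0.135, 0, 0, 0]
    - [-0.5, 0, 0, 0.14, 0, 0, 0]
    - [-0.5, 0, 0, 0.14, 0, 0, 0]

```text
time_s: 9.88
tool_pos: [0.4504, 0.332, 0.2312]
tcp_rot: [0.021, 1.0, 0.0, 0.001]
ft_force: [-0.0, -0.1, -2.4]
width: 0.0476
```

```bash
python3 -c "
import plan;plan.goal([.4498,.3318,.2295],1.529)"
```

```text
t 9.88 pos [0.4504 0.332  0.2312] head 1.5286 F [-0.03 -0.06 -2.44] w 0.0476
shift u [ 0.002  -0.0008  0.0056] turn u [ 0.0001  0.0054 -0.0008] dist 0.002
```

Call:
carry_out:
  increments:
    - [-0.5, 0, 0, 0.004, 0, 0, 0]
    - [-0.5, 0, 0, 0.007, 0, 0, 0]
    - [-0.5, 0, 0, 0.007, 0, 0, 0]

```text
time_s: 10.25
tool_pos: [0.4505, 0.3321, 0.2297]
tcp_rot: [0.021, 1.0, 0.0, 0.002]
ft_force: [-1.8, -1.7, 6.2]
width: 0.0475
```

Call:
carry_out:
  increments:
    - [0.2, 0, 0, 0.005, 0, 0, 0]
    - [1, 0, 0, 0.005, 0, 0, 0]
    - [1, 0, 0, 0, 0, 0, 0]
    - [1, 0, 0, -0.03, 0, 0, 0]
    - [1, 0, 0, -0.1, 0, 0, 0]
    - [1, 0, 0, -0.25, 0, 0, 0]
    - [1, 0, 0, -0.45, 0, 0, 0]
    - [1, 0, 0, -0.6, 0, 0, 0]
    - [1, 0, 0, -0.65, 0, 0, 0]
    - [1, 0, 0, -0.65, 0, 0, 0]

```text
time_s: 11.5
tool_pos: [0.45, 0.3321, 0.4253]
tcp_rot: [0.021, 1.0, 0.001, 0.002]
ft_force: [0.8, -0.2, -0.5]
width: 0.0854
```

```bash
python3 snap.py side 140 60 140 150 4 s6;python3 -c "
import plan;plan.goal([.4392,-.3615,.42],1.6333)"
```

```text
t 11.55 pos [0.4498 0.332  0.4241] head 1.5286 F [-0.07  0.44 -0.33] w 0.0854
shift u [-0.0622 -2.311   0.0131] turn u [ 0.0002  0.006  -0.2   ] dist 0.694
```

View pics/s6.png

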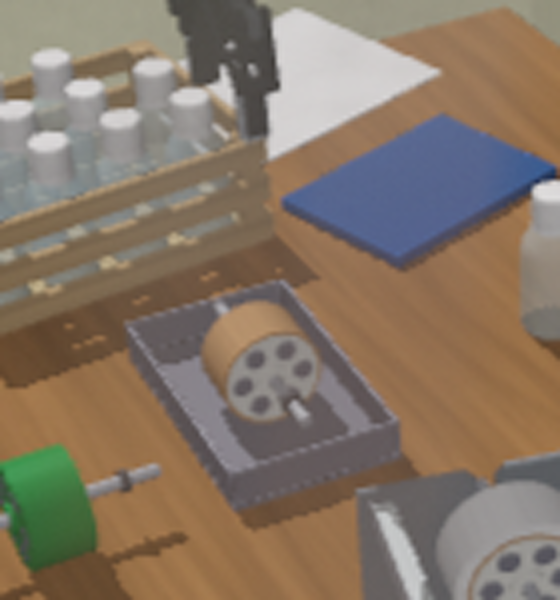

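The core lies lengthwise in the tray. Next is the full reel.

Call:
carry_out:
  increments:
    - [1, 0, -0.08, 0, 0, 0, 0]
    - [1, 0, -0.22, 0, 0, 0, 0]
    - [1, 0, -0.4, 0, 0, 0, 0]
    - [1, 0, -0.58, 0, 0, 0, 0]
    - [1, 0, -0.76, 0, 0, 0, 0]
    - [1, 0, -0.92, 0, 0, 0, 0]
    - [1, 0, -1, 0, 0, 0, 0]
    - [1, 0, -1, 0, 0, 0, 0]

```text
time_s: 12.55
tool_pos: [0.4367, 0.0309, 0.4226]
tcp_rot: [0.022, 1.0, -0.0, 0.0]
ft_force: [1.1, 0.6, -0.4]
width: 0.0856
```

Call:
carry_out:
  increments:
    - [1, -0.01, -0.08, 0, 0, 0, 0]
    - [1, -0.02, -0.22, 0, 0, 0, -0.05]
    - [1, -0.03, -0.4, 0, 0, 0, -0.1]
    - [1, -0.04, -0.58, 0, 0, 0, -0.15]
    - [1, -0.05, -0.76, 0, 0, 0, -0.2]
    - [1, -0.06, -0.92, 0, 0, 0, -0.2]
    - [1, -0.06, -1, 0, 0, 0, -0.2]
    - [1, -0.06, -1, 0, 0, 0, -0.2]

```text
time_s: 13.55
tool_pos: [0.4414, -0.2703, 0.4211]
tcp_rot: [-0.029, 1.0, 0.001, -0.001]
ft_force: [-0.2, 0.4, 0.4]
width: 0.0855
```

```bash
python3 -c "
import plan;plan.goal([.4392,-.3615,.32],1.6333);print(plan.readout.get_obs()['qpos'])"
```

```text
t 13.55 pos [ 0.4414 -0.2703  0.4211] head 1.6293 F [-0.25  0.44  0.39] w 0.0855
shift u [ 0.0247 -0.3035  0.3365] turn u [ 0.0022 -0.0021 -0.0076] dist 0.136
[-5.49528897e-01  2.48672086e-01  5.24451775e-02  1.37611945e+00
  3.39926374e-04 -6.08050092e-01]
```

Call:
carry_out:
  increments:
    - [1, 0.01, -0.1, 0, 0, 0, 0]
    - [1, 0.02, -0.22, 0, 0, 0, -0.008]
    - [1, 0.025, -0.303, 0.05, 0, 0, -0.008]
    - [1, 0.025, -0.303, 0.15, 0, 0, -0.008]
    - [1, 0.025, -0.303, 0.25, 0, 0, -0.008]
    - [1, 0.025, -0.303, 0.35, 0, 0, -0.008]
    - [1, 0.025, -0.303, 0.4, 0, 0, -0.008]
    - [1, 0.025, -0.303, 0.4, 0, 0, -0.008]

```text
time_s: 14.55
tool_pos: [0.439, -0.3607, 0.2999]
tcp_rot: [-0.032, 1.0, 0.001, -0.001]
ft_force: [-0.1, -0.6, -0.8]
width: 0.0855
```

```bash
python3 snap.py side 270 200 120 140 4 s7; python3 snap.py top 360 170 130 110 5 t7;python3 -c "
import plan;plan.goal([.4392,-.3615,.2425],1.6333)"
```

```text
t 14.65 pos [ 0.4394 -0.3613  0.3017] head 1.6337 F [-0.49  0.21 -0.57] w 0.0853
shift u [ 0.0007 -0.0008  0.1973] turn u [ 0.0012 -0.0008  0.0008] dist 0.059
```

View pics/s7.png

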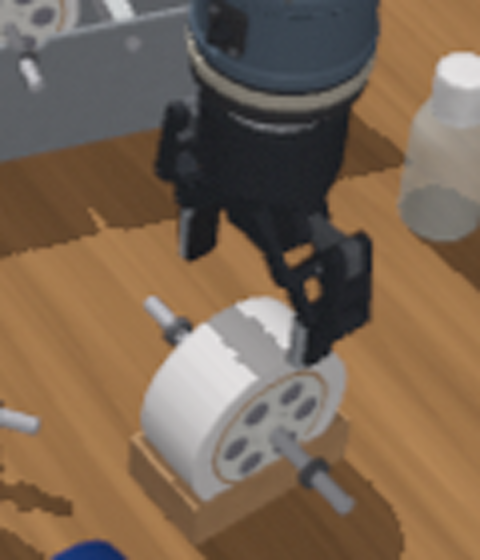

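View pics/t7.png

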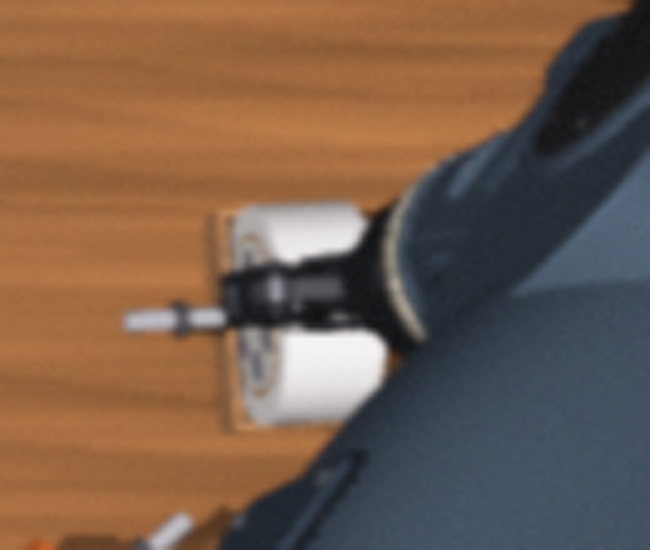

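Call:
carry_out:
  increments:
    - [1, 0, 0, 0.05, 0, 0, 0]
    - [1, 0, 0, 0.11, 0, 0, 0]
    - [1, 0, 0, 0.17, 0, 0, 0]
    - [1, 0, 0, 0.195, 0, 0, 0]
    - [1, 0, 0, 0.195, 0, 0, 0]
    - [-0.2, 0, 0, 0.195, 0, 0, 0]
    - [-0.2, 0, 0, 0.195, 0, 0, 0]
    - [-0.2, 0, 0, 0.195, 0, 0, 0]
    - [-0.2, 0, 0, 0.195, 0, 0, 0]
    - [-0.2, 0, 0, 0.195, 0, 0, 0]
  newtons: 60

```text
time_s: 15.9
tool_pos: [0.4395, -0.3613, 0.2439]
tcp_rot: [-0.031, 1.0, 0.0, 0.0]
ft_force: [-1.2, 1.0, 6.3]
width: 0.0473
```

```bash
python3 snap.py side 270 200 120 140 4 s8; python3 -c "
import plan;plan.goal([.4392,-.3615,.42],1.6333)"
```

```text
t 15.95 pos [ 0.4395 -0.3613  0.2439] head 1.6338 F [-0.19  1.28  5.81] w 0.0472
shift u [ 0.0009 -0.0006 -0.5868] turn u [-0.      0.0008  0.001 ] dist 0.176
```

View pics/s8.png

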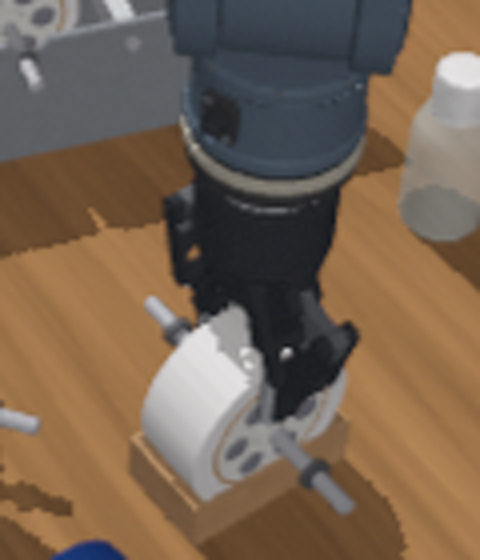

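Call:
carry_out:
  increments:
    - [-0.5, 0, 0, -0.02, 0, 0, 0]
    - [-0.5, 0, 0, -0.06, 0, 0, 0]
    - [-0.5, 0, 0, -0.12, 0, 0, 0]
    - [-0.5, 0, 0, -0.2, 0, 0, 0]
    - [-0.5, 0, 0, -0.3, 0, 0, 0]
    - [-0.5, 0, 0, -0.4, 0, 0, 0]
    - [-0.5, 0, 0, -0.5, 0, 0, 0]
    - [-0.5, 0, 0, -0.57, 0, 0, 0]
    - [-0.5, 0, 0, -0.59, 0, 0, 0]
    - [-0.5, 0, 0, -0.59, 0, 0, 0]

```text
time_s: 17.2
tool_pos: [0.4394, -0.3613, 0.4209]
tcp_rot: [-0.031, 1.0, -0.0, 0.0]
ft_force: [-0.3, 0.5, -4.6]
width: 0.0475
```

```bash
python3 snap.py side 270 150 120 140 4 s9; python3 snap.py top 360 170 130 110 5 t9; python3 -c "
import plan;plan.goal([.6161,-.0456,.42],1.3363)"
```

```text
t 17.3 pos [ 0.4393 -0.3612  0.42  ] head 1.6337 F [-0.3   0.95 -4.09] w 0.0474
shift u [-6.542e-01  1.013e+00  8.000e-04] turn u [ 0.0016 -0.0013  0.568 ] dist 0.362
```

View pics/s9.png

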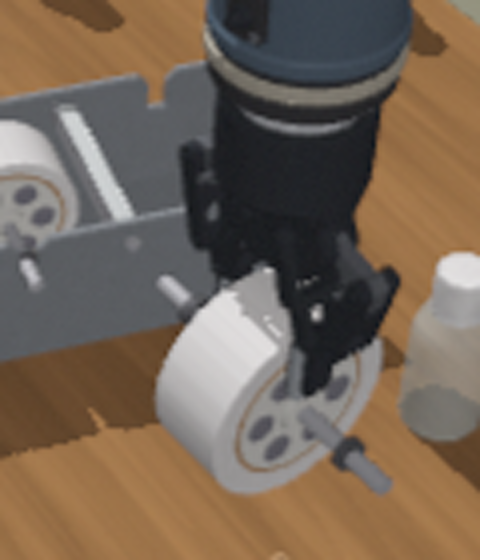

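View pics/t9.png

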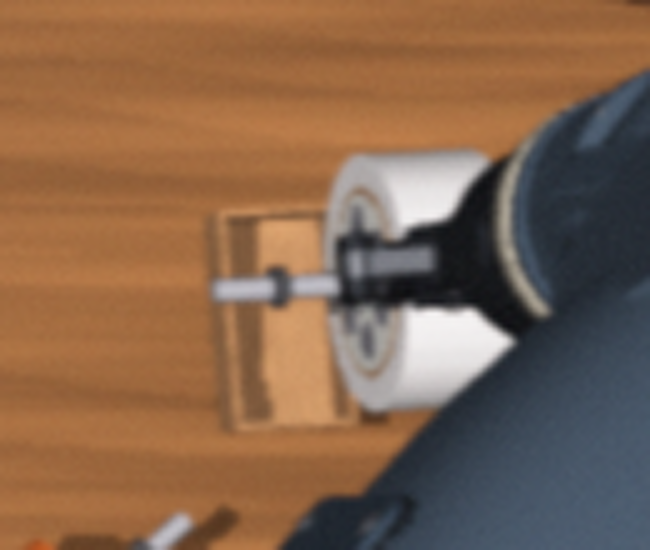

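```bash
python3 - <<'E'
from h import *
o=readout.get_obs()
obs=[("top",1,(402.6,228.2)),("side",-1,(366.25,271.25)),("side",1,(310.75,220.75))]
def pts(p,s):
    d=np.array([-np.sin(p[3]),np.cos(p[3]),0]); return p[:3]+s*.088*np.array([d[0]*np.cos(p[4]),d[1]*np.cos(p[4]),np.sin(p[4])])
f=lambda p:np.concatenate([proj(n,pts(p,s))[0]-uv for n,s,uv in obs]+[[p[4]*200]])
r=least_squares(f,[.44,-.36,.234,.06,0]);print(r.x.round(4),r.fun.round(1))
# reference with same camera pair for the full reel in the carton w/ z fixed gave .4392,-.3615,.0625
E
```

```text
[ 4.396e-01 -3.609e-01  2.363e-01  7.230e-02 -2.000e-04] [ 0.2 -0.5  0.1  0.1 -0.6 -0.  -0. ]
```

Call:
carry_out:
  increments:
    - [-0.5, -0.05, 0.07, 0, 0, 0, 0.03]
    - [-0.5, -0.13, 0.2, 0, 0, 0, 0.12]
    - [-0.5, -0.22, 0.35, 0, 0, 0, 0.22]
    - [-0.5, -0.32, 0.5, 0, 0, 0, 0.32]
    - [-0.5, -0.42, 0.65, 0, 0, 0, 0.42]
    - [-0.5, -0.51, 0.8, 0, 0, 0, 0.5]
    - [-0.5, -0.58, 0.9, 0, 0, 0, 0.55]
    - [-0.5, -0.63, 0.97, 0, 0, 0, 0.568]
    - [-0.5, -0.65, 1, 0, 0, 0, 0.568]
    - [-0.5, -0.65, 1, 0, 0, 0, 0.568]

```text
time_s: 18.55
tool_pos: [0.6151, -0.0494, 0.4195]
tcp_rot: [0.117, 0.993, 0.0, -0.001]
ft_force: [-0.1, -0.2, -4.2]
width: 0.0476
```

```bash
python3 -c "
import plan;plan.goal([.6161,-.0456,.31],1.3363)"
```

```text
t 18.55 pos [ 0.6151 -0.0494  0.4195] head 1.3371 F [-0.13 -0.22 -4.24] w 0.0476
shift u [-0.0011  0.013   0.3651] turn u [ 0.0008 -0.0036  0.0016] dist 0.11
```

Call:
carry_out:
  increments:
    - [-0.5, -0.001, 0.007, 0.03, 0, 0, 0]
    - [-0.5, -0.001, 0.013, 0.1, 0, 0, 0]
    - [-0.5, -0.001, 0.013, 0.18, 0, 0, 0]
    - [-0.5, -0.001, 0.013, 0.26, 0, 0, 0]
    - [-0.5, -0.001, 0.013, 0.32, 0, 0, 0]
    - [-0.5, -0.001, 0.013, 0.35, 0, 0, 0]
    - [-0.5, -0.001, 0.013, 0.36, 0, 0, 0]
    - [-0.5, -0.001, 0.013, 0.36, 0, 0, 0]

```text
time_s: 19.55
tool_pos: [0.6161, -0.0458, 0.3119]
tcp_rot: [0.117, 0.993, 0.0, -0.001]
ft_force: [-0.6, -0.0, -4.2]
width: 0.0475
```

```bash
python3 snap.py side 270 130 100 90 7 s10; python3 snap.py top 235 110 110 120 5 t10; python3 - <<'E'
import plan
from fit import *
plan.goal([.6161,-.0456,.266],1.3363)
D=[.548,-.0293,-.2345]; o=readout.get_obs(); p=o["tool_pos"]
for z in(.124,.08):
    for s in(1,-1): print(z,s,((proj("side",Tm(D,(.07,s*.088,z)))[0]-[270,130])*7).round(0))
im=np.load("im0.npz")["side"]; crop("side",im,270,130,100,90,7,"pics/s0ref.png")
E
```

```text
t 19.65 pos [ 0.6163 -0.0457  0.3122] head 1.3371 F [ 0.75  0.78 -4.56] w 0.0474
shift u [5.000e-04 1.000e-04 1.541e-01] turn u [ 0.0011 -0.0015  0.0014] dist 0.046
0.124 1 [254. 209.]
0.124 -1 [419. 480.]
0.08 1 [249. 296.]
0.08 -1 [411. 569.]
```

View pics/s10.png

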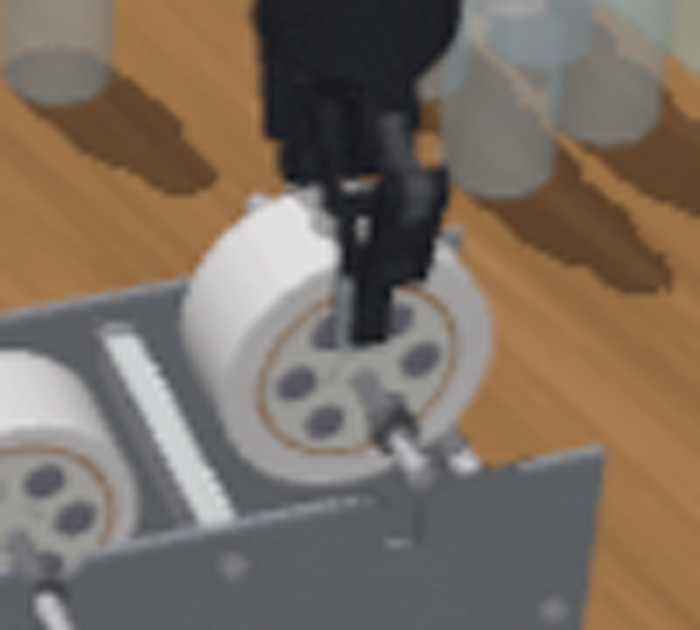

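View pics/s0ref.png

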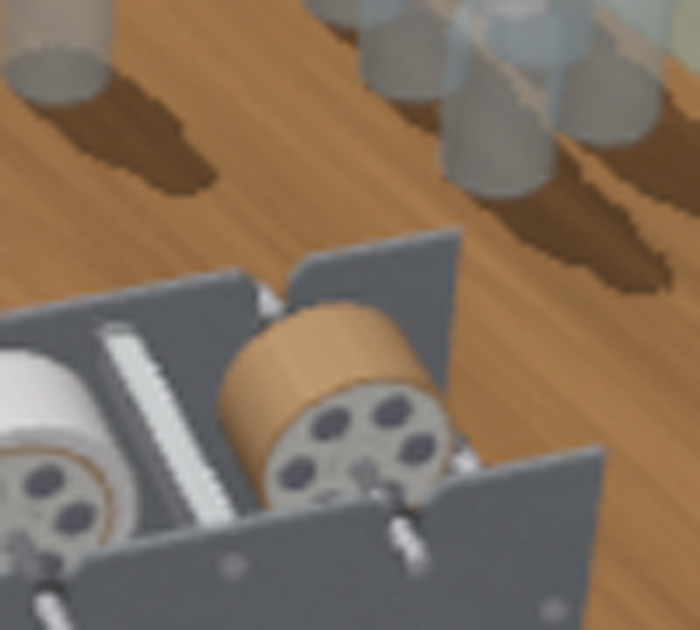

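View pics/t10.png

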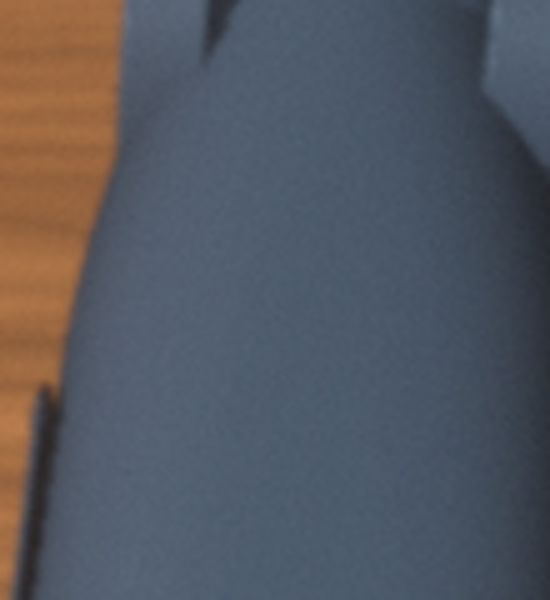

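Call:
carry_out:
  increments:
    - [-0.5, 0, 0, 0.02, 0, 0, 0]
    - [-0.5, 0, 0, 0.04, 0, 0, 0]
    - [-0.5, 0, 0, 0.06, 0, 0, 0]
    - [-0.5, 0, 0, 0.08, 0, 0, 0]
    - [-0.5, 0, 0, 0.09, 0, 0, 0]
    - [-0.5, 0, 0, 0.09, 0, 0, 0]

```text
time_s: 20.4
tool_pos: [0.6166, -0.0457, 0.2853]
tcp_rot: [0.117, 0.993, 0.0, 0.0]
ft_force: [4.4, -0.8, -3.7]
width: 0.0473
```

```bash
python3 snap.py side 270 130 100 90 7 s11; python3 -c "
import plan
plan.goal([.6161,-.0456,.266],1.3363)"
```

```text
t 20.45 pos [ 0.6165 -0.0457  0.2854] head 1.337 F [ 2.64 -0.77 -4.28] w 0.0475
shift u [0.0014 0.     0.0646] turn u [ 0.0012 -0.0001  0.0013] dist 0.019
```

View pics/s11.png

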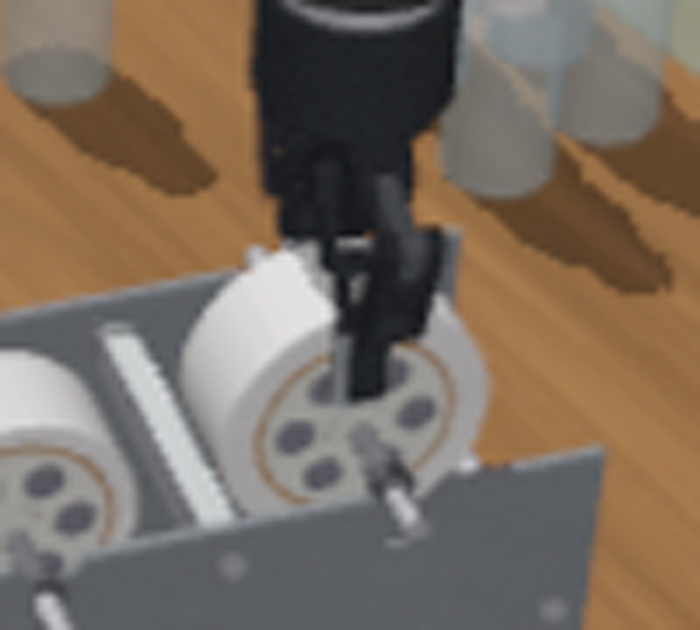

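```bash
python3 -c "
import plan
o=plan.readout.get_obs();print(o['ft_force'],o['wrist_torque'])"
```

```text
[ 2.6365693 -0.7656946 -4.2826137] [-0.10360145 -0.77131834 -0.10936021]
```

Call:
carry_out:
  increments:
    - [-0.5, -0.003, 0, 0.01, 0, 0, 0]
    - [-0.5, -0.005, 0, 0.015, 0, 0, 0]
    - [-0.5, -0.005, 0, 0.015, 0, 0, 0]

```text
time_s: 20.82
tool_pos: [0.6178, -0.0461, 0.2805]
tcp_rot: [0.117, 0.993, 0.0, -0.0]
ft_force: [0.5, -0.1, -3.0]
width: 0.0478
```

```bash
python3 -c "
import plan
plan.goal([.6161,-.0456,.266],1.3363)
o=plan.readout.get_obs();print(o['ft_force'],o['wrist_torque'])"
```

```text
t 20.82 pos [ 0.6178 -0.0461  0.2805] head 1.337 F [ 0.52 -0.13 -2.97] w 0.0478
shift u [0.0059 0.0001 0.0484] turn u [ 0.0009 -0.0016  0.0013] dist 0.015
[ 0.52335709 -0.12649202 -2.9650878 ] [-0.1219006  -0.1607351  -0.03441059]
```

Call:
carry_out:
  increments:
    - [-0.5, -0.001, 0, 0.008, 0, 0, 0]
    - [-0.5, -0.001, 0, 0.016, 0, 0, 0]
    - [-0.5, -0.001, 0, 0.024, 0, 0, 0]
    - [-0.5, -0.001, 0, 0.032, 0, 0, 0]
    - [-0.5, -0.001, 0, 0.032, 0, 0, 0]

```text
time_s: 21.45
tool_pos: [0.618, -0.0461, 0.2707]
tcp_rot: [0.117, 0.993, 0.0, -0.001]
ft_force: [0.4, 0.5, -3.4]
width: 0.0472
```

```bash
python3 snap.py side 270 130 100 90 7 s12; python3 -c "
import plan
plan.goal([.6161,-.0456,.266],1.3363)
o=plan.readout.get_obs();print(o['ft_force'],o['wrist_torque'])"
```

```text
t 21.5 pos [ 0.6181 -0.0461  0.2709] head 1.337 F [-0.42 -0.16 -3.32] w 0.0473
shift u [0.0068 0.0001 0.0162] turn u [ 0.0009 -0.0018  0.0013] dist 0.005
[-0.42086917 -0.15833186 -3.32035536] [-0.05437914  0.02040127 -0.03086924]
```

View pics/s12.png

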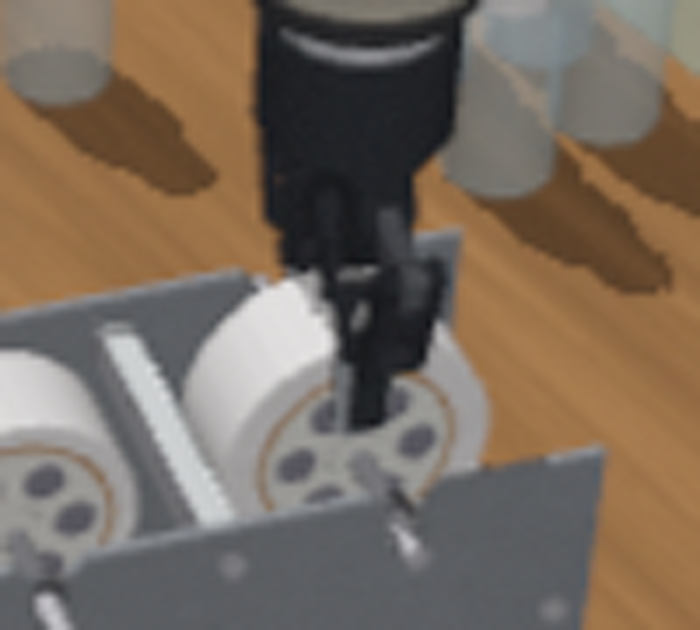

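Both ends are in the slots. I'll lower the last ~5 mm to contact.

Call:
carry_out:
  increments:
    - [-0.5, 0, 0, 0.004, 0, 0, 0]
    - [-0.5, 0, 0, 0.008, 0, 0, 0]
    - [-0.5, 0, 0, 0.012, 0, 0, 0]
    - [-0.5, 0, 0, 0.014, 0, 0, 0]
    - [-0.5, 0, 0, 0.014, 0, 0, 0]

```text
time_s: 22.12
tool_pos: [0.618, -0.0461, 0.2666]
tcp_rot: [0.117, 0.993, 0.0, -0.0]
ft_force: [-0.7, -0.3, -3.4]
width: 0.0476
```

```bash
python3 -c "
import plan
plan.goal([.6161,-.0456,.266],1.3363)
o=plan.readout.get_obs();print(o['ft_force'],o['wrist_torque'])"
```

```text
t 22.12 pos [ 0.618  -0.0461  0.2666] head 1.3369 F [-0.68 -0.31 -3.43] w 0.0476
shift u [0.0067 0.0002 0.002 ] turn u [ 0.0008 -0.002   0.0012] dist 0.002
[-0.68366466 -0.30713345 -3.4267246 ] [ 0.02478386 -0.00716664 -0.03401458]
```

Call:
carry_out:
  increments:
    - [-0.5, 0, 0, 0.003, 0, 0, 0]
    - [-0.5, 0, 0, 0.006, 0, 0, 0]
    - [-0.5, 0, 0, 0.006, 0, 0, 0]

```text
time_s: 22.5
tool_pos: [0.6181, -0.0461, 0.2657]
tcp_rot: [0.117, 0.993, 0.0, 0.0]
ft_force: [-2.8, 2.2, 8.8]
width: 0.0476
```

Call:
carry_out:
  increments:
    - [0.2, 0, 0, 0.004, 0, 0, 0]
    - [0.6, 0, 0, 0.004, 0, 0, 0]
    - [1, 0, 0, 0.003, 0, 0, 0]
    - [1, 0, 0, 0.002, 0, 0, 0]
    - [1, 0, 0, 0, 0, 0, 0]

```text
time_s: 23.12
tool_pos: [0.6182, -0.0461, 0.2657]
tcp_rot: [0.117, 0.993, 0.0, 0.0]
ft_force: [-0.3, -0.4, 0.5]
width: 0.0855
```

```bash
python3 snap.py side 270 130 100 90 7 s13; python3 -c "
import plan
plan.goal([.6161,-.0456,.266],1.3363)
o=plan.readout.get_obs();print(o['ft_force'],o['wrist_torque'])"
```

```text
t 23.18 pos [ 0.6182 -0.0461  0.2658] head 1.3369 F [-0.37  0.28 -0.02] w 0.0854
shift u [ 0.0071 -0.     -0.0006] turn u [0.0007 0.0004 0.0012] dist 0.002
[-0.37297123  0.27917572 -0.02187963] [-0.008377    0.01498115  0.07193235]
```

View pics/s13.png

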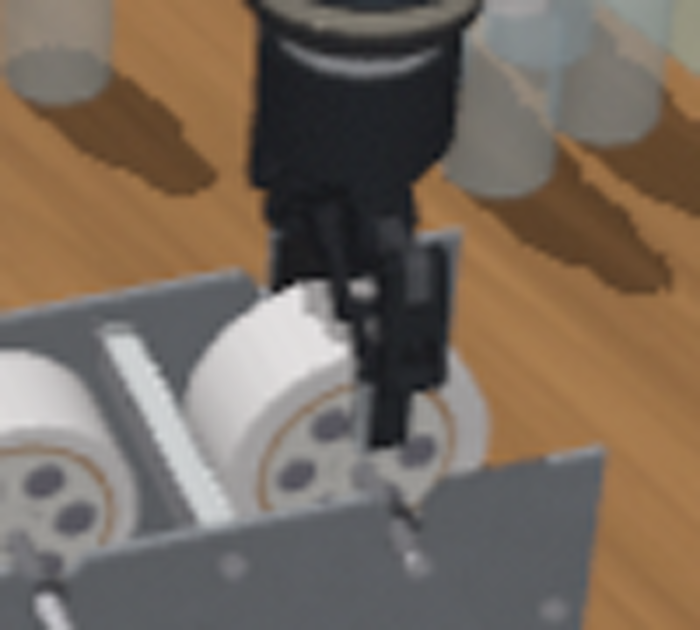

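Released and free. Now I'll lift straight up, then swing aside so the top camera can see it.

Call:
carry_out:
  increments:
    - [1, 0, 0, -0.03, 0, 0, 0]
    - [1, 0, 0, -0.08, 0, 0, 0]
    - [1, 0, 0, -0.16, 0, 0, 0]
    - [1, 0, 0, -0.28, 0, 0, 0]
    - [1, 0, 0, -0.42, 0, 0, 0]
    - [1, 0, 0, -0.5, 0, 0, 0]
    - [1, 0, 0, -0.52, 0, 0, 0]
    - [1, 0, 0, -0.52, 0, 0, 0]

```text
time_s: 24.18
tool_pos: [0.6181, -0.0462, 0.4217]
tcp_rot: [0.117, 0.993, 0.0, 0.0]
ft_force: [0.6, 0.2, -0.8]
width: 0.0856
```

Call:
carry_out:
  increments:
    - [1, 0.12, 0.12, 0, 0, 0, 0]
    - [1, 0.28, 0.28, 0, 0, 0, 0]
    - [1, 0.44, 0.44, 0, 0, 0, 0]
    - [1, 0.6, 0.6, 0, 0, 0, 0]
    - [1, 0.7, 0.77, 0, 0, 0, 0]
    - [1, 0.75, 0.92, 0, 0, 0, 0]
    - [1, 0.75, 1, 0, 0, 0, 0]
    - [1, 0.75, 1, 0, 0, 0, 0]

```text
time_s: 25.18
tool_pos: [0.4684, 0.2992, 0.4201]
tcp_rot: [0.116, 0.993, -0.001, -0.001]
ft_force: [0.9, -0.3, -0.3]
width: 0.0852
```

```bash
python3 snap.py side 0 0 560 420 1 s14; python3 snap.py top 0 0 560 420 1 t14; python3 - <<'E'
from h import *
t=np.load("t14.npy");s=np.load("s14.npy")
crop("",t,235,110,110,150,4,"pics/t14c.png");crop("",s,220,160,140,80,5,"pics/s14c.png")
print(readout.get_obs()["time_s"],readout.get_obs()["tool_pos"])
E
```

```text
25.275 [0.46861212 0.29744057 0.4208041 ]
```

View pics/t14.png

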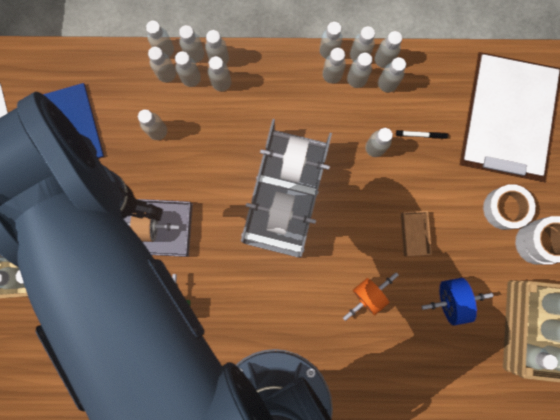

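View pics/t14c.png

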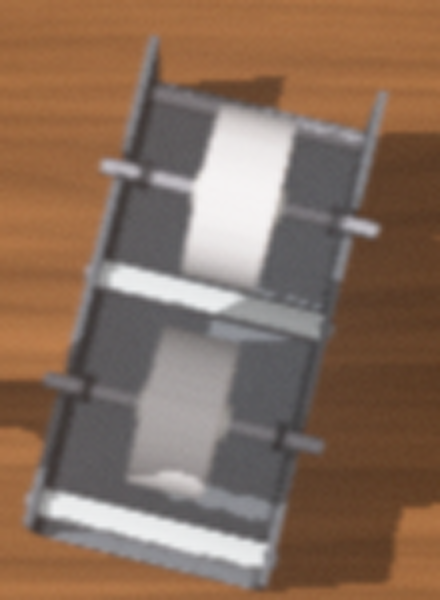

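View pics/s14c.png

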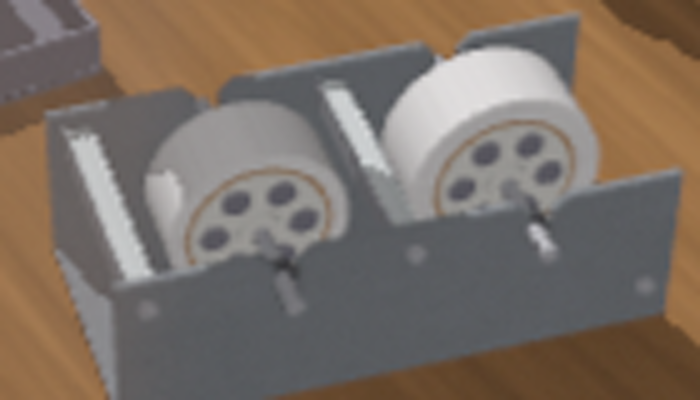

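View pics/s14.png

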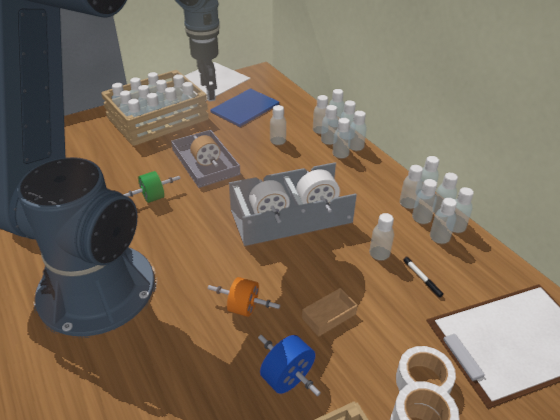

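The full reel's spindle tips are at crop pixels (102,166) and (378,230) from the top, and (545,250) from the side. That is under 1 px from where the seated core's tips were. The running reel's tips, the bottles and the marker have not moved.

```bash
python3 -c "
from plant import workorder,readout
print(workorder.hand_in(),readout.get_obs()['time_s'])"
```

```text
the job is handed in; nothing more can be done
the job is handed in; nothing more can be done
```

I handed the job in after about 25 s of the 72 s; no verdict came back. The bare core from the rear row now lies lengthwise in the grey tray. The full reel was lowered into the emptied rear row until it touched bottom, and only then released.

- **Full reel seating:** In both cameras its visible spindle tips are under 1 px (about 2 mm) from where the seated core's tips were. The tool height at contact puts the axis at about 80 mm, which is the seated height. The far end could not be seen clearly from the side camera, so the top view and the tool height stand in for it there.
- **Contact while lowering:** The reel touched the slot flare lightly on the way in (about 4 N). I shifted it 1.5 mm and it went the rest of the way with no sideways resistance.
- **Core in the tray:** The side pictures show it inside the walls. The arm hid part of it in the last top view.
- **Everything else:** The running reel, bottles and marker showed no movement, and the gripper was open and clear of everything.
- **Disagreements in measurement:** My top-only and side-only position fits differed by 1–4 mm and about 0.01 rad. The two rear plate corners were about 3 px off in the fit. Neither affected the result.

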